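# Swing out the hook and hang the mug

### The job

Put the empty mug with the reddish band away on the mug stand: first swing the stand's folded hook arm all the way out towards the front, then hang the mug on the arm by its handle, with the arm passing through the handle, and let go so that it hangs there freely. Do not knock the other things about.

Things in the scene. Friction and masses are not known exactly. Their poses are not given: they have to be found in the camera images.
- mug_stand: Mug stand fixed to the worktop: round wooden foot 132 mm across, 18 mm high; steel post 14 mm thick, 191 mm high in all with a ball on top (21 mm wide collar and cap at 149 to 182 mm). Origin: centre of the foot's underside. Own -x axis is its front (roughly towards the robot), own +y roughly the robot's left.
- hook_arm (a joint): Angle of the stand's hook arm about the vertical post, rad. 0: folded, the arm points along the stand's own +y; it grows as the arm swings counter-clockwise seen from above, to its stop at 1.57: fully out, the arm points along the stand's own -x (front). Stiff hinge (0.2 N m friction, about 3 N at the tip): it stays where it is left.
- hook_root (a point): Point on the post's axis where the hook arm begins, 165 mm above the worktop. It turns with the arm: its y axis points outwards along the arm (horizontally), z is up.
- hook_tip (a point): Centre of the black ball (12 mm across) at the free end of the arm: 82 mm out from the post's axis and 25 mm higher than hook_root. The arm is a straight steel rod 8 mm thick, so it slopes up outwards at 18 degrees.
- banded_mug: White mug with a reddish band, empty, 0.37 kg, 103 mm high, loose, upright at the start. Origin at its underside; the cup's axis is at own (0, +18 mm). It tapers: 91 mm across at the rim, 67 mm at the foot. The wall on the far side from the handle has its outer face at own y = +63 mm at the rim, is 2 to 7 mm thick; inner floor 8 mm up. The handle sticks out along own -y to y = -64 mm. Own z is up.
- mug_eye (a point): Centre of the opening in the banded mug's handle, at own (0, -35, 57) mm of the mug. The opening is 22 mm wide along the mug's y (cup wall at y = -24 to the handle's outer bar at y = -46) and 41 mm high (z = 37 to 78); it runs through along the mug's own x; the handle is up to 30 mm thick in that direction where it joins the cup, 12 mm farther out.
- mug_rim (a point): Centre of the banded mug's mouth, at rim height, own (0, 18, 103) mm.
- white_mug: Bystander: plain white mug with coffee in it, 84 mm across, 93 mm high, loose. Origin at its underside.
- flat_tin: Bystander: flat round tin, 86 mm across, 40 mm high, loose. Origin at the centre of its underside.
- tape: Bystander: roll of beige tape lying flat, 104 mm across, 25 mm high, loose. Origin at its underside.
- spice_a: Bystander: spice jar with a dark cap and yellowish contents, 44 mm across, 96 mm high, loose. Origin at the centre of its underside.
- spice_b: Bystander: spice jar with a dark cap and reddish contents, 44 mm across, 96 mm high, loose. Origin at the centre of its underside.
Not all that is in view belongs to the job. Leave any purple look-alike of the mug_stand alone.

How it is judged:
On the way, in this order (a step that is already met when the one before it is completed fails the run):
1. the hook arm is swung fully out (joint above 1.4) while the mug still stands on the worktop (value of joint hook_arm above 1.4 rad and height (world z) of banded_mug below 0.02 m), for 0.2 s.
2. the arm passes through the mug's handle (y of mug_eye in the frame of hook_root between 0.012 and 0.075 m and x of mug_eye in the frame of hook_root between -0.02 and 0.02 m and z of mug_eye in the frame of hook_root between -0.025 and 0.04 m), for 0.2 s.
At the end, for the whole second after the job is handed in: Arm fully out (joint over 1.35); the banded mug hangs on it at rest (under 30 mm/s, 0.4 rad/s): handle opening's centre 10-78 mm out along the arm, within 22 mm sideways, -25 to +35 mm in height from hook_root; the mug bears on the stand (over 1 N), mouth centre over 60 mm up (value of joint hook_arm above 1.35 rad and y of mug_eye in the frame of hook_root between 0.01 and 0.078 m and x of mug_eye in the frame of hook_root between -0.022 and 0.022 m and z of mug_eye in the frame of hook_root between -0.025 and 0.035 m and contact force between banded_mug and mug_stand above 1 N and height (world z) of mug_rim above 0.06 m and linear speed of banded_mug below 0.03 m/s and angular speed of banded_mug below 0.4 rad/s); the robot touches nothing.
It fails at once if a bystander is moved more than 30 mm (distance of any of white_mug, flat_tin, tape, spice_a, spice_b from where it was at the start of the episode above 0.03 m).
It also fails if it takes over 64 s, if anything falls off the work surface, if the arm or the gripper's body presses on something with over 40 N, if the wrist force passes 120 N, or if a joint passes its speed limit or range.

### The arm

A 7-joint arm with a two-finger parallel gripper is mounted at the origin on a cart in front of the work surface, level with it; the furniture and walls round the work are solid. World frame = base frame: x ahead of the robot, y to its left, z up, the work surface at z = 0. Lengths are in m, angles in rad, forces in N, time in s.
With the tool pointing down it reaches from about 0.425 to 0.925 m from the base axis. Payload 6.8 kg.
Tool frame: the origin (TCP) lies at the very end of the fingers, on their centre line; the grasp point (between the pads) lies 19 mm behind it; z points along the fingers, y is the line along which they close (so a half turn about z gives the same grasp; the last joint's range is limited). The gripper opens to 85 mm and grips with 20 to 120 N. Pads are 22 mm wide; open, the fingers measure 114 mm over their backs; the gripper's body (76 mm by 85 mm) begins 54 mm behind the grasp point. The pads swing forward as they close: fully open they stand 13 mm farther back than shut.
Start: joints at [-1.289, 0.477, 0.022, 1.555, -0.011, 1.109, -0.083], TCP at [0.256, 0.624, 0.204] pointing down, gripper open.
Joint ranges: [-2.96, 2.96], [-0.34, 2.1], [-1.41, 1.46], [0.24, 2.44], [-1.37, 4.51], [0.17, 1.92], [-2.96, 2.96]. Speed limits (rad/s): [2.39, 2.39, 3.14, 3.14, 3.14, 3.14, 3.14].

### API

Orientations are given as a rotation vector (axis times angle).
In Python, from bench import get_obs, grab_frame, hand_in gives the robot as it stands.
- The arm moves only by the tool drive_tool, never from a script. Its argument "rows" is a list of rows, each an object with "offset": the shift along the tool's x, y, z as a fraction of full scale, a list of three; "rotation": the turn, a rotation vector about the tool's x, y, z as a fraction of full scale, a list of three; "claw": the opening, from 0 (shut) to 1 (fully open). In form: [{"offset": [tx, ty, tz], "rotation": [wx, wy, wz], "claw": claw}, ...]. A call has 1 to 20 rows; each row is the pose to reach, as a shift and turn from the pose commanded when the call began, along the tool's axes at that moment; what a row does not reach only later rows make up. Full scale, the value 1, is 0.15 m for a shift and 2 rad for a turn. A row lasts 1/12 s, in which the tool goes at most 41.7 mm and 7.16 degrees, less where a joint would pass 70% of its speed; a pose out of reach is approached as far as the arm can. A call with a number of a shift or a turn outside -1 to 1 is refused whole. A call with a gripper value outside its range is refused whole. The fingers move at their own pace and stop on an object; "force" is the grip in N (left out, the last holds). Time passes only in rows, so rows that repeat a pose let the fingers close. It gives the time, the measured TCP pose, the force, the opening and the grip force at its end, in the units of the state.
- get_obs(): the state, without advancing time (a new reading comes with each control period).
- grab_frame(name): name is "scene" or "top" or "wrist"; returns a dict with "frame" (420x560x3 uint8, red, green, blue), "z_map" (420x560 float32, m along the optical axis (not along the pixel's ray), 0 where there is no reading), "vfov" (degrees; the focal length in pixels is half the picture's height over the tangent of half this angle, whatever the lens; pixels are square), "cx", "cy" (the principal point, pixels), "R" (3x3) and "t" (3): a world point X has camera coordinates R X + t. Camera axes: x right, y down, z forward; pixel columns grow to the right and rows downward; lengths in m; the calibration is good to about 2 mm. A picture is of the moment at which its call begins.
- hand_in(): hands the job in; it is judged then, once.
The state is a dict: "clock": time; "joints": joint angles; "qvel": joint speeds; "tau": joint torques, N m; "tcp_pos": TCP position; "orientation": TCP orientation; "contact_force": force on the tool from outside, world axes, zero at the start; "moment": the same for the moment, N m; "grip_width": finger opening in m; "gripper_force": force on a finger pad.
Only numpy, scipy, OpenCV 4.12 (cv2) and the standard library are available. Lean on these libraries where they do the work, as an engineer would, in place of code of your own. Each camera call takes 0.05 s, during which the arm holds its last target. There are 200 camera calls.

## Working session

There is one attempt and no reset: what is moved stays moved. The work goes in short steps, Python scripts to look and compute and a tool call to move; the robot and the scene stay as the last step left them, time stands still between calls to the robot, and variables do not carry over. Pictures are saved under pics/ and viewed, at most 10 in all, crops included, and the job is handed in when it is done.

Besides the shell and the picture viewer there is one more tool, called after ">>>" as name([rows], argument=value, ...), one row to a line, values as JSON. drive_tool: Moves the arm, as the interface text tells. Its arguments: {"type":"object","properties":{"rows":{"type":"array","items":{"type":"object","properties":{"offset":{"type":"array","items":{"type":"number"}},"rotation":{"type":"array","items":{"type":"number"}},"claw":{"type":"number"}}}},"force":{"type":"number"}},"required":["rows"]}

```bash
mkdir -p pics; cat > h.py <<'E'
import numpy as np,cv2
from bench import get_obs,grab_frame
from scipy.spatial.transform import Rotation as Ro
def cloud(f):
    z=f["z_map"];h,w=z.shape;F=h/2/np.tan(np.radians(f["vfov"])/2)
    u,v=np.meshgrid(np.arange(w),np.arange(h))
    P=np.stack([(u-f["cx"])/F*z,(v-f["cy"])/F*z,z],-1)
    X=(P-f["t"])@f["R"]; X[z<=0]=np.nan
    return X
def save(f,n): cv2.imwrite("pics/"+n,f["frame"][...,::-1])
E
python3 - <<'E'
from h import *
for n in("scene","top"):
    f=grab_frame(n);save(f,n+"0.png");np.savez("/tmp/%s0.npz"%n,X=cloud(f),**f);print(n,f["vfov"],f["R"].round(3).tolist(),f["t"])
o=get_obs();print(o)
E
```

```text
scene 47.389023819861556 [[0.367, -0.93, -0.021], [-0.587, -0.214, -0.781], [0.722, 0.299, -0.624]] [0.03901936 0.4354011  1.14827489]
top 51.23758876512132 [[-0.002, -1.0, -0.001], [-0.989, 0.002, -0.15], [0.15, 0.001, -0.989]] [0.2004933  0.49573808 1.18632221]
{'clock': 0.1, 'joints': array([-1.28907768,  0.47772318,  0.02232445,  1.55633165, -0.01148935,
        1.10929072, -0.08312361]), 'qvel': array([ 1.34645933e-04, -2.01564387e-03,  1.28401831e-04, -7.03145100e-05,
        3.85024410e-04, -5.86636154e-04,  5.52293876e-05]), 'tau': array([ 3.60507336e-03, -5.97757459e+01,  1.61293220e+00, -2.81952953e+01,
        1.27371130e-02,  5.06044395e-03,  3.16437274e-05]), 'tcp_pos': array([0.25630345, 0.62383472, 0.20302761]), 'orientation': array([-6.08390639e-01, -3.08191845e+00,  2.53345543e-03]), 'contact_force': array([ 1.17027414, -0.00617139, -0.06017663]), 'moment': array([-0.01293217, -0.02176167, -0.01159252]), 'gripper_force': 0.0, 'grip_width': 0.0853434329344079}
```

View pics/scene0.png

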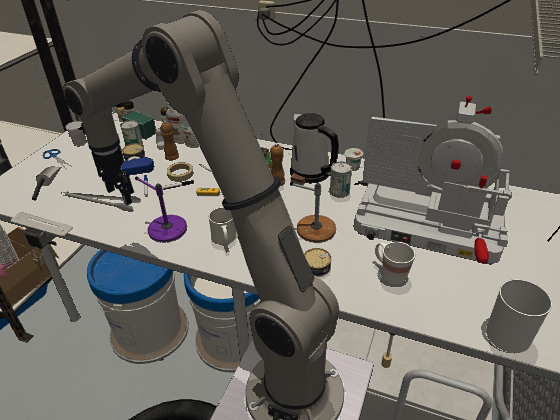

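View pics/top0.png

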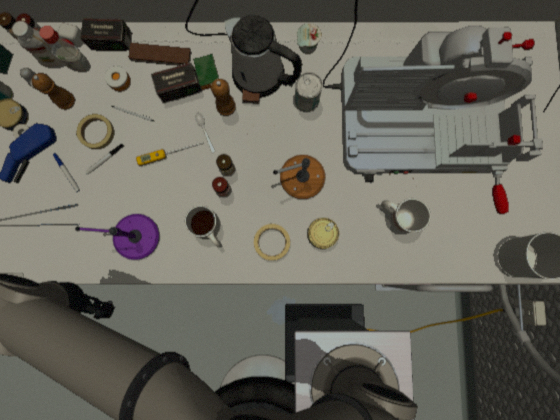

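The scene view shows the orange-foot stand at about (317,228) and the banded mug at (398,263). In the top view the stand post is at (304,176), its arm points left to (277,172), and the mug is at (408,217) with its handle at upper left (385,206). The spice jars are at (221,186) and (224,162), the tape at (272,242) and the tin at (323,233).

```bash
python3 - <<'E'
from h import *
T=np.load("/tmp/top0.npz");S=np.load("/tmp/scene0.npz")
for n,D in(("top",T),("scene",S)):
    X=D["X"];print(n)
    p=(lambda u,v:X[v,u].round(3))
    if n=="top":
        for nm,u,v in[("post",304,176),("arm",290,170),("tip",276,173),("spA",224,162),("spB",221,186),("tape",272,227),("tin",323,233),("white",203,222),("table",350,250),("mug in",406,217),("handle",386,207),("foot",315,190)]:print(nm,p(u,v))
    c=X[217,408] if n=="top" else None
# mug rim etc: combine clouds in region
Xa=np.concatenate([T["X"].reshape(-1,3),S["X"].reshape(-1,3)]);src=np.r_[np.zeros(T["X"][...,0].size),np.ones(S["X"][...,0].size)]
c=T["X"][217,408][:2]
m=(np.hypot(*(Xa[:,:2]-c).T)<.11)&(Xa[:,2]>.02)&(Xa[:,2]<.13)
M=Xa[m];s=src[m]
def circ(P):
    A=np.c_[2*P,np.ones(len(P))];x=np.linalg.lstsq(A,(P**2).sum(1),rcond=None)[0];return x[:2],np.sqrt(x[2]+x[:2]@x[:2])
for k in(0,1):
    q=M[s==k];print(k,len(q),"zmax",np.percentile(q[:,2],[50,95,99]).round(4))
    r=q[(q[:,2]>.096)&(q[:,2]<.108)];print(len(r),r.mean(0));cc,R=circ(r[:,:2]);print("rim",cc.round(4),R.round(4))
    for _ in range(5):
        d=abs(np.hypot(*(r[:,:2]-cc).T)-.0435); 
        r=r[d<.006] if (d<.006).sum()>20 else r;cc,R=circ(r[:,:2])
    print("rim2",cc.round(4),R.round(4),len(r))
    h=q[(np.hypot(*(q[:,:2]-cc).T)>.052)&(np.hypot(*(q[:,:2]-cc).T)<.09)&(q[:,2]>.035)&(q[:,2]<.098)]
    d=h[:,:2].mean(0)-cc;print("handle",len(h),h.mean(0).round(4),"ang",np.degrees(np.arctan2(d[1],d[0])).round(1),"rmax",np.hypot(*(h[:,:2]-cc).T).max())
# stand
c=T["X"][176,304][:2]
for k in(0,1):
    q=Xa[(src==k)&(np.hypot(*(Xa[:,:2]-c).T)<.12)]
    f=q[(q[:,2]>.013)&(q[:,2]<.023)&(np.hypot(*(q[:,:2]-c).T)<.09)]
    cc,R=circ(f[:,:2]) ;lo,hi=f.min(0),f.max(0);print("foot bbox centre",((lo+hi)/2).round(4),(hi-lo).round(3))
    a=q[(q[:,2]>.15)]
    (x,_)=(a.mean(0),0);print("top",len(a),"zmax",a[:,2].max());
    a=a[np.argsort(a[:,1])];print(a[::max(1,len(a)//25)].round(3).tolist())
E
```

```text
top
post [0.58  0.13  0.048]
arm [0.603 0.169 0.021]
tip [0.555 0.207 0.193]
spA [0.608 0.348 0.097]
spB [0.542 0.356 0.096]
tape [0.439 0.22  0.023]
tin [0.421 0.079 0.036]
white [0.452 0.412 0.034]
table [ 0.375 -0.001 -0.   ]
mug in [ 0.468 -0.161  0.011]
handle [ 0.494 -0.1    0.03 ]
foot [0.546 0.097 0.012]
scene
0 891 zmax [0.075  0.1037 0.1056]
202 [ 0.46251914 -0.15515707  0.10168008]
rim [ 0.4612 -0.1515] 0.0436
rim2 [ 0.4609 -0.1519] 0.0434 200
handle 72 [ 0.4951 -0.0923  0.0789] ang 60.2 rmax 0.08177049753485387
1 1136 zmax [0.0722 0.102  0.1045]
178 [ 0.45726651 -0.15351956  0.10069919]
rim [ 0.4585 -0.1523] 0.0433
rim2 [ 0.4585 -0.1523] 0.0433 178
handle 67 [ 0.4934 -0.091   0.068 ] ang 60.3 rmax 0.08082549366191838
foot bbox centre [0.5847 0.1338 0.018 ] [0.129 0.127 0.01 ]
top 171 zmax 0.19939883622240434
[[0.582, 0.124, 0.167], [0.578, 0.126, 0.158], [0.589, 0.128, 0.188], [0.578, 0.13, 0.182], [0.588, 0.13, 0.192], [0.589, 0.133, 0.186], [0.575, 0.134, 0.161], [0.591, 0.135, 0.189], [0.577, 0.136, 0.163], [0.584, 0.138, 0.188], [0.591, 0.14, 0.182], [0.579, 0.141, 0.
[... 415 characters left out ...]
322 0.0179] [0.13  0.127 0.01 ]
top 139 zmax 0.19767367505038935
[[0.578, 0.122, 0.156], [0.583, 0.124, 0.164], [0.583, 0.125, 0.175], [0.578, 0.126, 0.163], [0.574, 0.128, 0.161], [0.574, 0.129, 0.188], [0.578, 0.13, 0.182], [0.582, 0.131, 0.186], [0.577, 0.132, 0.174], [0.573, 0.134, 0.16], [0.582, 0.135, 0.193], [0.576, 0.136, 0.189], [0.576, 0.138, 0.157], [0.577, 0.139, 0.18], [0.581, 0.143, 0.16], [0.573, 0.148, 0.168], [0.573, 0.154, 0.171], [0.568, 0.159, 0.177], [0.565, 0.165, 0.182], [0.562, 0.171, 0.186], [0.569, 0.176, 0.18], [0.573, 0.181, 0.18], [0.56, 0.186, 0.184], [0.559, 0.192, 0.187], [0.555, 0.198, 0.192], [0.557, 0.202, 0.193], [0.56, 0.206, 0.19], [0.555, 0.211, 0.193]]
```

```bash
python3 - <<'E'
from h import *
f=cv2.imread("pics/top0.png");g=cv2.imread("pics/scene0.png")
a=cv2.resize(f[150:265,190:450],(800,354),interpolation=3);b=cv2.resize(g[170:300,280:440],(300,244),interpolation=3)
o=np.zeros((600,800,3),np.uint8);o[:354]=a;o[354:598,:300]=b
cv2.imwrite("pics/crop0.png",o)
E
```

```text
(no output)
```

View pics/crop0.png

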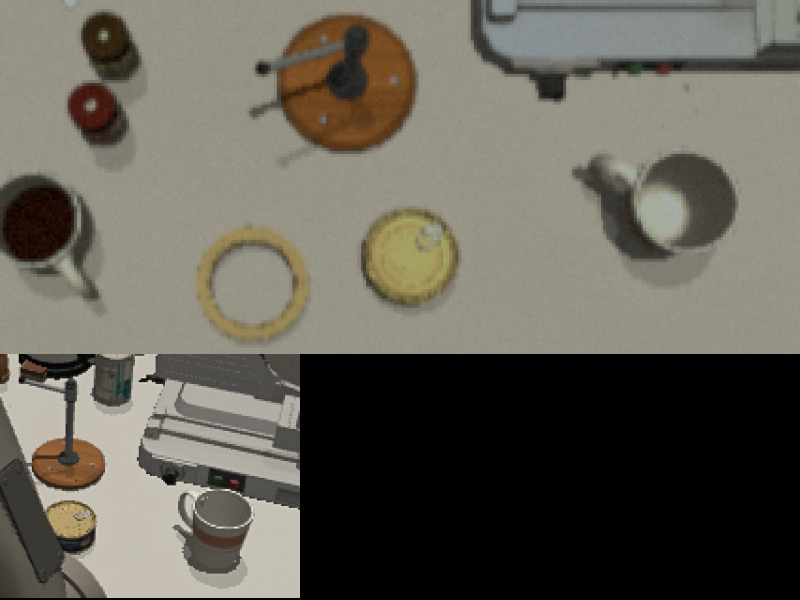

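```bash
cat >> h.py <<'E'
def down(a,tilt=0):  # tool y at world angle a (deg), tool z down
    a=np.radians(a);y=np.array([np.cos(a),np.sin(a),0]);z=np.array([0,0,-1.])
    return np.c_[np.cross(y,z),y,z]
def plan(wps,p=None,R=None):
    """wps: list of (pos, R) -> offsets/rotations from the current pose"""
    o=get_obs()
    if p is None:p=o["tcp_pos"]
    if R is None:R=Ro.from_rotvec(o["orientation"]).as_matrix()
    for q,Rq in wps:
        print((R.T@(np.array(q)-p)/.15).round(3).tolist(),(Ro.from_matrix(R.T@Rq).as_rotvec()/2).round(3).tolist())
E
python3 - <<'E'
from h import *
p=get_obs()["tcp_pos"];D=down(67.7)
W=[(.30,.52,.29),(.40,.42,.29),(.50,.31,.29),(.605,.21,.25),(.605,.205,.16)]
for w in W:plan([(w,D)],p=p);p=np.array(w)
E
```

```text
[-0.533, -0.531, -0.579] [-0.001, 0.0, -0.0]
[-0.87, -0.363, 0.001] [-0.001, 0.0, -0.0]
[-0.895, -0.425, 0.001] [-0.001, 0.0, -0.0]
[-0.901, -0.35, 0.267] [-0.001, 0.0, -0.0]
[-0.013, -0.03, 0.6] [-0.001, 0.0, -0.0]
```

>>> drive_tool([
  {"offset": [-0.27,-0.27,-0.58],"rotation": [0,0,0],"claw": 0},
  {"offset": [-0.53,-0.53,-0.58],"rotation": [0,0,0],"claw": 0},
  {"offset": [-0.53,-0.53,-0.58],"rotation": [0,0,0],"claw": 0},
  {"offset": [-0.97,-0.71,-0.58],"rotation": [0,0,0],"claw": 0},
  {"offset": [-1,-0.9,-0.58],"rotation": [0,0,0],"claw": 0},
  {"offset": [-1,-0.9,-0.58],"rotation": [0,0,0],"claw": 0},
])

```text
clock: 0.6
tcp_pos: [0.3468, 0.4382, 0.2914]
orientation: [0.615, 3.079, -0.001]
contact_force: [0.4, 0.0, -0.4]
grip_width: 0.0126
gripper_force: 0.0
```

>>> drive_tool([
  {"offset": [-0.5,-0.22,0],"rotation": [0,0,0],"claw": 0},
  {"offset": [-1,-0.42,0],"rotation": [0,0,0],"claw": 0},
  {"offset": [-1,-0.42,0],"rotation": [0,0,0],"claw": 0},
  {"offset": [-1,-0.42,0],"rotation": [0,0,0],"claw": 0},
  {"offset": [-1,-0.42,0],"rotation": [0,0,0],"claw": 0},
])

```text
clock: 1.02
tcp_pos: [0.4649, 0.3189, 0.2909]
orientation: [0.627, 3.075, -0.004]
contact_force: [0.4, 0.5, 0.4]
grip_width: 0.0001
gripper_force: 0.0
```

```bash
python3 - <<'E'
from h import *
p=get_obs()["tcp_pos"];print(p,get_obs()["clock"],get_obs()["grip_width"]);D=down(67.7)
W=[(.61,.22,.25),(.607,.205,.16)]
plan([(w,D) for w in W],p=p)
E
```

```text
[0.46486083 0.31891942 0.2909239 ] 1.0167 0.00010967274245911666
[-1.147, -0.227, 0.278] [-0.001, 0.002, -0.007]
[-1.166, -0.326, 0.878] [-0.001, 0.002, -0.007]
```

>>> drive_tool([
  {"offset": [-0.6,-0.12,0],"rotation": [0,0,0],"claw": 0},
  {"offset": [-1,-0.2,0.2],"rotation": [0,0,0],"claw": 0},
  {"offset": [-1,-0.2,0.25],"rotation": [0,0,0],"claw": 0},
  {"offset": [-1,-0.2,0.25],"rotation": [0,0,0],"claw": 0},
  {"offset": [-1,-0.2,0.25],"rotation": [0,0,0],"claw": 0},
  {"offset": [-1,-0.2,0.25],"rotation": [0,0,0],"claw": 0},
])

```text
clock: 1.52
tcp_pos: [0.5867, 0.2402, 0.2517]
orientation: [-0.615, -3.079, 0.004]
contact_force: [-0.1, 0.1, 0.8]
grip_width: -0.0003
gripper_force: 0.0
```

```bash
python3 - <<'E'
from h import *
p=get_obs()["tcp_pos"];print(p);D=down(67.7)
C=np.array([.582,.133])
def arc(f,off=.02,r=.06):
    f=np.radians(f);return (*(C+r*np.array([np.cos(f),np.sin(f)])-off*np.array([-np.sin(f),np.cos(f)])),.16)
W=[(.607,.205,.17),(.607,.205,.16)]+[arc(f) for f in (107,120,135,150,165,180,190,197)]
print(np.round(W,3).tolist());plan([(w,D) for w in W[:2]],p=p);print();plan([(w,D) for w in W[2:]],p=np.array(W[1]))
E
```

```text
[0.58667542 0.24016571 0.25165581]
[[0.607, 0.205, 0.17], [0.607, 0.205, 0.16], [0.584, 0.196, 0.16], [0.569, 0.195, 0.16], [0.554, 0.19, 0.16], [0.54, 0.18, 0.16], [0.529, 0.168, 0.16], [0.522, 0.153, 0.16], [0.519, 0.142, 0.16], [0.519, 0.135, 0.16]]
[-0.216, -0.163, 0.545] [-0.001, -0.001, -0.002]
[-0.216, -0.163, 0.611] [-0.001, -0.001, -0.002]

[0.122, -0.114, 0.0] [-0.001, -0.001, -0.002]
[0.206, -0.158, 0.001] [-0.001, -0.001, -0.002]
[0.289, -0.231, 0.001] [-0.001, -0.001, -0.002]
[0.349, -0.323, 0.001] [-0.001, -0.001, -0.002]
[0.384, -0.428, 0.002] [-0.001, -0.001, -0.002]
[0.39, -0.538, 0.002] [-0.001, -0.001, -0.002]
[0.379, -0.61, 0.002] [-0.001, -0.001, -0.002]
[0.363, -0.659, 0.002] [-0.001, -0.001, -0.002]
```

>>> drive_tool([
  {"offset": [-0.22,-0.16,0],"rotation": [0,0,0],"claw": 0},
  {"offset": [-0.22,-0.16,0.2],"rotation": [0,0,0],"claw": 0},
  {"offset": [-0.22,-0.16,0.4],"rotation": [0,0,0],"claw": 0},
  {"offset": [-0.22,-0.16,0.61],"rotation": [0,0,0],"claw": 0},
  {"offset": [-0.22,-0.16,0.61],"rotation": [0,0,0],"claw": 0},
  {"offset": [-0.22,-0.16,0.61],"rotation": [0,0,0],"claw": 0},
])

```text
clock: 2.02
tcp_pos: [0.6057, 0.2089, 0.1611]
orientation: [-0.605, -3.08, 0.002]
contact_force: [0.2, 0.7, 0.0]
grip_width: 0.0001
gripper_force: 0.0
```

>>> drive_tool([
  {"offset": [0.06,-0.06,0],"rotation": [0,0,0],"claw": 0},
  {"offset": [0.12,-0.11,0],"rotation": [0,0,0],"claw": 0},
  {"offset": [0.16,-0.14,0],"rotation": [0,0,0],"claw": 0},
  {"offset": [0.21,-0.16,0],"rotation": [0,0,0],"claw": 0},
  {"offset": [0.25,-0.19,0],"rotation": [0,0,0],"claw": 0},
  {"offset": [0.29,-0.23,0],"rotation": [0,0,0],"claw": 0},
  {"offset": [0.32,-0.27,0],"rotation": [0,0,0],"claw": 0},
  {"offset": [0.35,-0.32,0],"rotation": [0,0,0],"claw": 0},
  {"offset": [0.37,-0.37,0],"rotation": [0,0,0],"claw": 0},
  {"offset": [0.38,-0.43,0],"rotation": [0,0,0],"claw": 0},
  {"offset": [0.39,-0.48,0],"rotation": [0,0,0],"claw": 0},
  {"offset": [0.39,-0.54,0],"rotation": [0,0,0],"claw": 0},
  {"offset": [0.39,-0.57,0],"rotation": [0,0,0],"claw": 0},
  {"offset": [0.39,-0.57,0],"rotation": [0,0,0],"claw": 0},
])

```text
clock: 3.18
tcp_pos: [0.5207, 0.1492, 0.162]
orientation: [-0.612, -3.081, 0.001]
contact_force: [-0.1, 0.0, -0.4]
grip_width: 0.0
gripper_force: 0.0
```

```bash
python3 - <<'E'
from h import *
f=grab_frame("top");save(f,"top1.png");X=cloud(f).reshape(-1,3)
a=X[(np.hypot(X[:,0]-.582,X[:,1]-.133)<.1)&(X[:,2]>.172)&(X[:,2]<.205)]
print(a[np.argsort(a[:,0])][::4].round(3).tolist())
cv2.imwrite("pics/top1c.png",cv2.resize(f["frame"][120:270,200:440,::-1],(640,400)))
E
```

```text
[[0.552, 0.21, 0.196], [0.555, 0.215, 0.192], [0.559, 0.21, 0.196], [0.563, 0.21, 0.193]]
```

View pics/top1c.png

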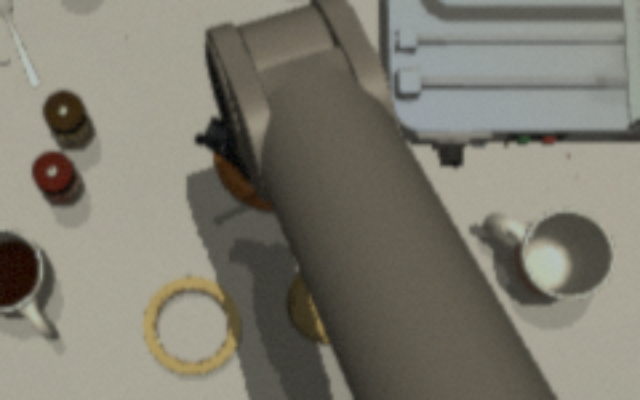

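The top view is mostly blocked by the robot's arm. A black blob at crop (215,138) may be the hook tip still in its old place, or it may be the gripper. I'll check with the other cameras.

```bash
python3 - <<'E'
from h import *
f=grab_frame("scene");w=grab_frame("wrist")
o=np.zeros((420,780,3),np.uint8);o[:,:480]=cv2.resize(f["frame"][130:270,200:360],(480,420));o[:225,480:]=cv2.resize(w["frame"],(300,225))
cv2.imwrite("pics/s1.png",o[...,::-1])
q=get_obs();print(q["joints"].round(2),q["tcp_pos"])
E
```

```text
[-0.61  0.31  0.26  1.93 -0.1   0.91  0.88] [0.52119026 0.15117058 0.16196891]
```

View pics/s1.png

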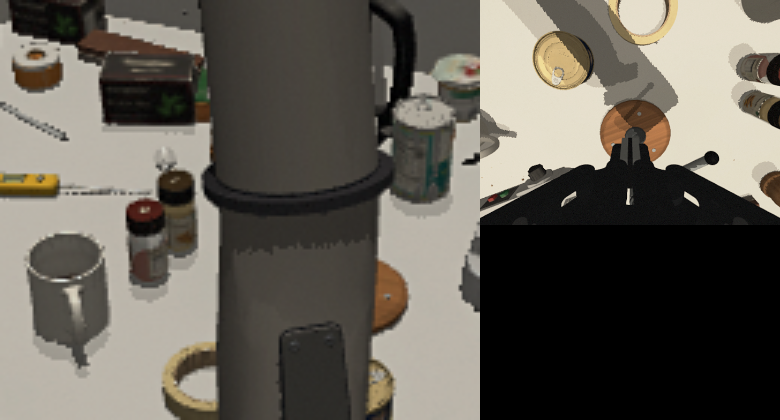

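```bash
python3 - <<'E'
from h import *
w=grab_frame("wrist");X=cloud(w);save(w,"w1.png")
q=get_obs();F=210/np.tan(np.radians(w["vfov"])/2)
def pr(P):c=w["R"]@np.array(P)+w["t"];return (c[:2]/c[2]*F+[w["cx"],w["cy"]]).round(0),c[2].round(3)
print(q["tcp_pos"],"tcp px",pr(q["tcp_pos"]),"stand",pr((.582,.133,.018)),"tip",pr((.557,.213,.19)), "cam",(-w["R"].T@w["t"]).round(3))
for u,v in[(432,292),(290,250),(275,290),(300,290),(285,350)]:print((u,v),X[v,u].round(3))
E
```

```text
[0.52117543 0.15135879 0.16192592] tcp px (array([279., 250.]), np.float64(0.183)) stand (array([285., 252.]), np.float64(0.339)) tip (array([434., 295.]), np.float64(0.158)) cam [0.454 0.179 0.331]
(432, 292) [0.553 0.212 0.193]
(290, 250) [0.578 0.139 0.026]
(275, 290) [0.511 0.154 0.221]
(300, 290) [0.519 0.161 0.214]
(285, 350) [0.526 0.152 0.234]
```

View pics/w1.png

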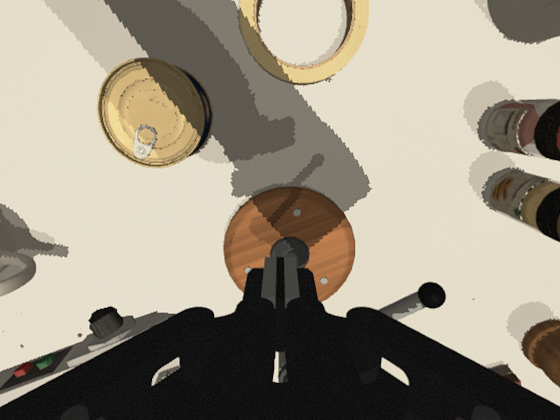

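```bash
python3 - <<'E'
from h import *
w=grab_frame("wrist");X=cloud(w)
for u in (262,272,287,300):print(u,[(v,X[v,u].round(3).tolist()) for v in range(248,300,6)])
E
```

```text
262 [(248, [0.57, 0.114, 0.017]), (254, [0.575, 0.111, 0.018]), (260, [0.582, 0.108, 0.017]), (266, [0.587, 0.106, 0.017]), (272, [0.513, 0.148, 0.2]), (278, [0.509, 0.15, 0.213]), (284, [0.509, 0.15, 0.217]), (290, [0.51, 0.15, 0.221]), (296, [0.51, 0.15, 0.224])]
272 [(248, [0.572, 0.123, 0.02]), (254, [0.577, 0.121, 0.022]), (260, [0.511, 0.153, 0.196]), (266, [0.51, 0.153, 0.202]), (272, [0.511, 0.153, 0.207]), (278, [0.511, 0.153, 0.212]), (284, [0.511, 0.153, 0.217]), (290, [0.51, 0.154, 0.222]), (296, [0.511, 0.154, 0.226])]
287 [(248, [0.575, 0.137, 0.027]), (254, [0.579, 0.136, 0.032]), (260, [0.513, 0.159, 0.196]), (266, [0.513, 0.159, 0.201]), (272, [0.513, 0.159, 0.207]), (278, [0.513, 0.159, 0.213]), (284, [0.513, 0.158, 0.216]), (290, [0.513, 0.158, 0.221]), (296, [0.513, 0.158, 0.226])]
300 [(248, [0.582, 0.148, 0.023]), (254, [0.586, 0.146, 0.026]), (260, [0.592, 0.144, 0.025]), (266, [0.599, 0.142, 0.023]), (272, [0.518, 0.162, 0.201]), (278, [0.519, 0.162, 0.205]), (284, [0.519, 0.162, 0.209]), (290, [0.518, 0.162, 0.214]), (296, [0.518, 0.161, 0.219])]
```

The wrist depth shows the closed fingertips end at z ≈ 0.192, about 30 mm above the reported TCP, so they passed over the rod. I'll repeat the sweep 30 mm lower.

>>> drive_tool([
  {"offset": [0,0,-0.25],"rotation": [0,0,0],"claw": 0},
  {"offset": [-0.2,0.28,-0.25],"rotation": [0,0,0],"claw": 0},
  {"offset": [-0.4,0.57,-0.25],"rotation": [0,0,0],"claw": 0},
  {"offset": [-0.43,0.56,-0.25],"rotation": [0,0,0],"claw": 0},
  {"offset": [-0.43,0.56,0],"rotation": [0,0,0],"claw": 0},
  {"offset": [-0.43,0.56,0.22],"rotation": [0,0,0],"claw": 0},
  {"offset": [-0.43,0.56,0.22],"rotation": [0,0,0],"claw": 0},
  {"offset": [-0.43,0.56,0.22],"rotation": [0,0,0],"claw": 0},
])

```text
clock: 4.1
tcp_pos: [0.611, 0.2039, 0.1273]
orientation: [-0.607, -3.079, 0.004]
contact_force: [0.2, 0.7, 0.6]
grip_width: 0.0002
gripper_force: 0.0
```

>>> drive_tool([
  {"offset": [0.06,-0.06,0],"rotation": [0,0,0],"claw": 0},
  {"offset": [0.12,-0.11,0],"rotation": [0,0,0],"claw": 0},
  {"offset": [0.16,-0.14,0],"rotation": [0,0,0],"claw": 0},
  {"offset": [0.21,-0.16,0],"rotation": [0,0,0],"claw": 0},
  {"offset": [0.25,-0.19,0],"rotation": [0,0,0],"claw": 0},
  {"offset": [0.29,-0.23,0],"rotation": [0,0,0],"claw": 0},
  {"offset": [0.32,-0.27,0],"rotation": [0,0,0],"claw": 0},
  {"offset": [0.35,-0.32,0],"rotation": [0,0,0],"claw": 0},
])

```text
clock: 4.77
tcp_pos: [0.5472, 0.1808, 0.1306]
orientation: [0.607, 3.078, 0.005]
contact_force: [4.8, 1.5, 0.9]
grip_width: -0.0004
gripper_force: 1.9
```

```bash
python3 - <<'E'
from h import *
w=grab_frame("wrist");save(w,"w2.png");X=cloud(w).reshape(-1,3)
a=X[(np.hypot(X[:,0]-.582,X[:,1]-.133)<.1)&(X[:,2]>.165)&(X[:,2]<.2)]
print(len(a),a[np.argsort(-a[:,1])][::max(1,len(a)//30)].round(3).tolist())
E
```

```text
5188 [[0.55, 0.204, 0.199], [0.546, 0.195, 0.18], [0.545, 0.193, 0.181], [0.544, 0.191, 0.168], [0.539, 0.19, 0.192], [0.539, 0.189, 0.183], [0.539, 0.188, 0.169], [0.538, 0.186, 0.167], [0.538, 0.185, 0.188], [0.538, 0.184, 0.189], [0.537, 0.184, 0.186], [0.537, 0.183, 0.185], [0.544, 0.183, 0.194], [0.537, 0.182, 0.168], [0.537, 0.181, 0.194], [0.553, 0.181, 0.195], [0.517, 0.18, 0.194], [0.535, 0.18, 0.177], [0.535, 0.179, 0.189], [0.559, 0.178, 0.194], [0.516, 0.177, 0.193], [0.556, 0.176, 0.195], [0.529, 0.176, 0.185], [0.525, 0.175, 0.19], [0.516, 0.174, 0.191], [0.532, 0.173, 0.186], [0.536, 0.172, 0.182], [0.529, 0.17, 0.188], [0.537, 0.168, 0.185], [0.539, 0.165, 0.184], [0.54, 0.16, 0.18]]
```

View pics/w2.png

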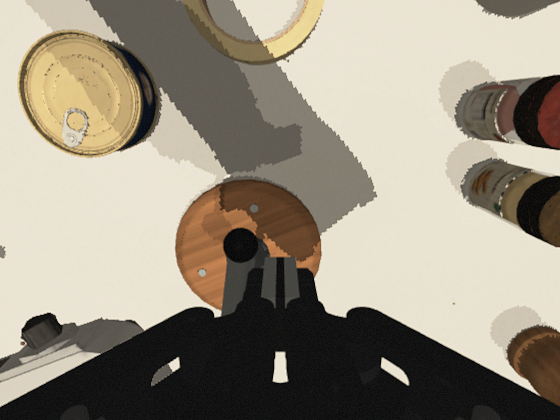

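The rod is now being pushed. The black ball is at (240,245), about 146°, so I'll continue round the arc.

>>> drive_tool([
  {"offset": [0.02,-0.05,0],"rotation": [0,0,0],"claw": 0},
  {"offset": [0.035,-0.105,0],"rotation": [0,0,0],"claw": 0},
  {"offset": [0.04,-0.16,0],"rotation": [0,0,0],"claw": 0},
  {"offset": [0.04,-0.215,0],"rotation": [0,0,0],"claw": 0},
  {"offset": [0.035,-0.25,0],"rotation": [0,0,0],"claw": 0},
  {"offset": [0.03,-0.29,0],"rotation": [0,0,0],"claw": 0},
  {"offset": [0.02,-0.32,0],"rotation": [0,0,0],"claw": 0},
  {"offset": [0.01,-0.34,0],"rotation": [0,0,0],"claw": 0},
  {"offset": [0.01,-0.35,0],"rotation": [0,0,0],"claw": 0},
])

```text
clock: 5.57
tcp_pos: [0.5277, 0.1509, 0.1306]
orientation: [0.586, 3.08, 0.035]
contact_force: [12.8, 47.6, -16.7]
grip_width: -0.0001
gripper_force: 23.2
```

```bash
python3 - <<'E'
from h import *
w=grab_frame("wrist");X=cloud(w);np.save("/tmp/w3",X);save(w,"w3.png")
X=X.reshape(-1,3);I=w["frame"].reshape(-1,3)
a=X[(np.hypot(X[:,0]-.582,X[:,1]-.133)>.065)&(np.hypot(X[:,0]-.582,X[:,1]-.133)<.1)&(X[:,2]>.165)&(X[:,2]<.2)&(X[:,1]<.125)]
print(len(a),np.median(a,0),a.min(0),a.max(0))
d=np.median(a,0)[:2]-[.582,.133];print(np.degrees(np.arctan2(d[1],d[0])))
E
```

```text
return _methods._mean(a, axis=axis, dtype=dtype,
  ret = um.true_divide(
Traceback (most recent call last):
ValueError: zero-size array to reduction operation minimum which has no identity
```

>>> drive_tool([
  {"offset": [0,0.07,0],"rotation": [0,0,0],"claw": 0},
  {"offset": [0,0.07,0],"rotation": [0,0,0],"claw": 0},
])

```text
clock: 5.78
tcp_pos: [0.528, 0.1517, 0.1295]
orientation: [-0.594, -3.084, -0.014]
contact_force: [1.1, 23.8, -1.8]
grip_width: -0.0
gripper_force: 11.6
```

View pics/w3.png

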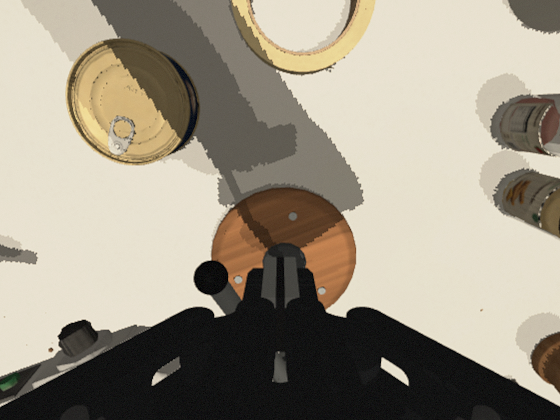

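The ball is at (210,277), with the rod running back under the left finger knuckle. I'll measure its angle to see whether the stop has been reached.

```bash
python3 - <<'E'
from h import *
X=np.load("/tmp/w3.npy")
for u,v in[(210,277),(205,272),(228,295)]:
    p=X[v,u];d=p[:2]-[.582,.133];print(p.round(3),np.degrees(np.arctan2(d[1],d[0])).round(1),np.hypot(*d).round(3))
E
```

```text
[0.502 0.135 0.194] 178.3 0.08
[0.5   0.134 0.192] 179.4 0.082
[0.513 0.136 0.188] 177.5 0.069
```

```bash
python3 - <<'E'
from h import *
w=grab_frame("wrist");X=cloud(w).reshape(-1,3);o=get_obs();print(o["tcp_pos"],o["contact_force"])
R=Ro.from_rotvec(o["orientation"]).as_matrix();L=(X-o["tcp_pos"])@R
g=(abs(L[:,1])<.07)&(L[:,2]<-.02)&(abs(L[:,0])<.05)
L=L[g]*1e3
for z in range(-110,-20,8):
    s=L[(L[:,2]>=z)&(L[:,2]<z+8)]
    if len(s):print(z,len(s),"x",np.percentile(s[:,0],[1,99]).round(),"y",np.percentile(s[:,1],[1,99]).round())
P=np.array([[.582,.133,.19],[.582,.133,.165],[.507,.129,.19]]);print(((P-o["tcp_pos"])@R*1e3).round())
E
```

```text
[0.52803332 0.15176386 0.12959165] [ 1.61306485 23.57803538 -1.73917609]
-110 11007 x [ 2. 17.] y [-56.  58.]
-102 9470 x [-6. 17.] y [-49.  51.]
-94 5143 x [-9. 17.] y [-44.  45.]
-86 7130 x [-9. 13.] y [-37.  39.]
-78 3208 x [-9. 13.] y [-32.  33.]
-70 1859 x [-11.  21.] y [-29.  19.]
-62 1425 x [ 1. 22.] y [-29.  13.]
-54 715 x [ 6. 11.] y [-13.  14.]
-46 859 x [-45.  11.] y [-12.  14.]
-38 386 x [ 6. 11.] y [-12.  13.]
-30 32 x [-50.  10.] y [-5.  7.]
-22 2 x [-50. -50.] y [2. 3.]
[[-57.   3. -61.]
 [-57.   3. -36.]
 [ 11. -28. -61.]]
```

>>> drive_tool([
  {"offset": [0,0.2,0],"rotation": [0,0,0],"claw": 0},
  {"offset": [0,0.35,0],"rotation": [0,0,0],"claw": 0},
  {"offset": [0,0.35,-0.2],"rotation": [0,0,0],"claw": 0},
  {"offset": [0,0.35,-0.4],"rotation": [0,0,0],"claw": 0},
  {"offset": [0,0.35,-0.4],"rotation": [0,0,0],"claw": 0},
])

```text
clock: 6.25
tcp_pos: [0.5505, 0.191, 0.1938]
orientation: [0.607, 3.078, 0.006]
contact_force: [1.1, -0.5, 0.6]
grip_width: -0.0001
gripper_force: 0.0
```

```bash
python3 - <<'E'
from h import *
w=grab_frame("wrist");X=cloud(w);save(w,"w4.png");o=get_obs();print(o["tcp_pos"])
R=Ro.from_rotvec(o["orientation"]).as_matrix();Y=X.reshape(-1,3);L=(Y-o["tcp_pos"])@R
m=(np.hypot(Y[:,0]-.582,Y[:,1]-.133)<.1)&(Y[:,2]>.12)&(Y[:,2]<.205)&((abs(L[:,1])>.045)|(L[:,2]>0))
a=Y[m]
for z in np.arange(.12,.2,.008):
    s=a[(a[:,2]>=z)&(a[:,2]<z+.008)]
    if len(s):print(z.round(3),len(s),np.median(s,0).round(3),s.min(0).round(3),s.max(0).round(3))
t=grab_frame("top");X=cloud(t).reshape(-1,3);a=X[(np.hypot(X[:,0]-.582,X[:,1]-.133)<.1)&(X[:,2]>.14)&(X[:,2]<.205)];print(a.round(3).tolist()[::5])
E
```

```text
[0.54937897 0.19045365 0.19160305]
0.12 90 [0.581 0.139 0.124] [0.579 0.129 0.12 ] [0.589 0.143 0.128]
0.128 101 [0.581 0.139 0.132] [0.579 0.129 0.128] [0.589 0.142 0.136]
0.136 71 [0.581 0.139 0.139] [0.579 0.132 0.136] [0.589 0.142 0.143]
0.144 76 [0.579 0.142 0.15 ] [0.575 0.132 0.148] [0.591 0.146 0.152]
0.152 142 [0.579 0.143 0.156] [0.575 0.135 0.152] [0.59  0.146 0.16 ]
0.16 171 [0.579 0.142 0.165] [0.566 0.128 0.16 ] [0.588 0.146 0.168]
0.168 631 [0.568 0.138 0.172] [0.538 0.13  0.168] [0.587 0.146 0.176]
0.176 679 [0.541 0.137 0.18 ] [0.515 0.131 0.176] [0.584 0.145 0.184]
0.184 634 [0.515 0.136 0.188] [0.498 0.129 0.184] [0.579 0.141 0.192]
0.192 288 [0.504 0.135 0.194] [0.498 0.129 0.192] [0.509 0.14  0.196]
[]
```

View pics/w4.png

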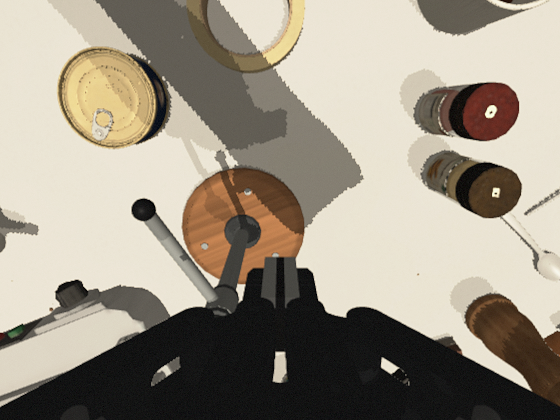

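```bash
python3 - <<'E'
from h import *
R=Ro.from_rotvec(get_obs()["orientation"]).as_matrix()
plan([((.516,.185,.19),R),((.516,.185,.145),R),((.516,.160,.145),R),((.516,.150,.145),R),((.514,.145,.145),R)])
E
```

```text
[0.186, -0.112, -0.002] [0.0, 0.0, 0.0]
[0.186, -0.112, 0.298] [0.0, 0.0, 0.0]
[0.122, -0.266, 0.298] [0.0, 0.0, 0.0]
[0.097, -0.328, 0.298] [0.0, 0.0, 0.0]
[0.097, -0.364, 0.298] [0.0, 0.0, 0.0]
```

>>> drive_tool([
  {"offset": [0.19,-0.11,0],"rotation": [0,0,0],"claw": 0},
  {"offset": [0.19,-0.11,0.15],"rotation": [0,0,0],"claw": 0},
  {"offset": [0.19,-0.11,0.3],"rotation": [0,0,0],"claw": 0},
  {"offset": [0.15,-0.2,0.3],"rotation": [0,0,0],"claw": 0},
  {"offset": [0.12,-0.27,0.3],"rotation": [0,0,0],"claw": 0},
  {"offset": [0.12,-0.27,0.3],"rotation": [0,0,0],"claw": 0},
])

```text
clock: 6.85
tcp_pos: [0.5154, 0.1556, 0.143]
orientation: [-0.614, -3.079, 0.004]
contact_force: [-0.7, -0.1, -0.4]
grip_width: -0.0001
gripper_force: 0.0
```

>>> drive_tool([
  {"offset": [-0.02,-0.05,0],"rotation": [0,0,0],"claw": 0},
  {"offset": [-0.02,-0.05,0],"rotation": [0,0,0],"claw": 0},
])

```text
clock: 7.02
tcp_pos: [0.5161, 0.1524, 0.1442]
orientation: [-0.609, -3.082, -0.005]
contact_force: [-0.1, 4.7, -2.6]
grip_width: -0.0001
gripper_force: 1.7
```

>>> drive_tool([
  {"offset": [-0.02,-0.04,0],"rotation": [0,0,0],"claw": 0},
  {"offset": [-0.02,-0.04,0],"rotation": [0,0,0],"claw": 0},
])

```text
clock: 7.18
tcp_pos: [0.516, 0.1514, 0.1443]
orientation: [-0.602, -3.082, -0.013]
contact_force: [-1.3, 15.6, -5.4]
grip_width: -0.0004
gripper_force: 7.8
```

```bash
cat > arm.py <<'E'
from h import *
w=grab_frame("wrist");X=cloud(w);o=get_obs();print(o["clock"],o["tcp_pos"],o["contact_force"].round(1))
R=Ro.from_rotvec(o["orientation"]).as_matrix();Y=X.reshape(-1,3);L=(Y-o["tcp_pos"])@R
r=np.hypot(Y[:,0]-.583,Y[:,1]-.134)
a=Y[(r>.06)&(r<.095)&(Y[:,2]>.165)&(Y[:,2]<.2)&(L[:,1]<-.014)&(Y[:,0]<.583)]
if len(a):
    b=a[np.argsort(-a[:,2])]; 
    s=Y[(r>.075)&(r<.095)&(Y[:,2]>.184)&(Y[:,2]<.199)&(L[:,1]<-.014)];print(len(s),((s.min(0)+s.max(0))/2).round(4),np.median(s,0).round(4))
E
python3 arm.py
```

```text
7.2333 [0.51606759 0.15141833 0.14434116] [-1.1 16.5 -4.7]
712 [0.5029 0.1343 0.1909] [0.5021 0.1355 0.1929]
```

At 16.5 N the rod doesn't move, and hinge friction would only need about 3 N, so this is the stop. The arm now points along about 180.5°. Next I go to the mug's far wall.

```bash
python3 - <<'E'
from h import *
o=get_obs();p=o["tcp_pos"];R=Ro.from_rotvec(o["orientation"]).as_matrix()
D=down(67.7)
plan([((.52,.18,.145),D),((.52,.18,.26),D)]);print()
D2=down(60.2);p=np.array((.52,.18,.26))
for w in [(.51,.06,.27),(.48,-.07,.25),(.4395,-.1875,.20)]:
    plan([(w,D2)],p=p,R=D if p[1]>.1 else D2);p=np.array(w)
E
```

```text
[0.047, 0.186, -0.003] [0.004, -0.001, 0.002]
[0.049, 0.192, -0.77] [0.004, -0.001, 0.002]

[-0.242, -0.765, -0.067] [0.0, 0.0, 0.065]
[-0.257, -0.851, 0.133] [0.0, 0.0, 0.0]
[-0.155, -0.814, 0.333] [0.0, 0.0, 0.0]
```

>>> drive_tool([
  {"offset": [0.05,0.2,0],"rotation": [0,0,0],"claw": 0},
  {"offset": [0.05,0.2,-0.25],"rotation": [0,0,0],"claw": 0},
  {"offset": [0.05,0.2,-0.5],"rotation": [0,0,0],"claw": 0},
  {"offset": [0.05,0.2,-0.77],"rotation": [0,0,0],"claw": 0.3},
  {"offset": [0.05,0.2,-0.77],"rotation": [0,0,0],"claw": 0.55},
  {"offset": [-0.05,-0.2,-0.83],"rotation": [0,0,0.065],"claw": 0.55},
  {"offset": [-0.2,-0.57,-0.83],"rotation": [0,0,0.065],"claw": 0.55},
  {"offset": [-0.2,-0.57,-0.83],"rotation": [0,0,0.065],"claw": 0.55},
  {"offset": [-0.2,-0.57,-0.83],"rotation": [0,0,0.065],"claw": 0.55},
])

```text
clock: 7.98
tcp_pos: [0.5119, 0.0449, 0.2696]
orientation: [0.824, 3.029, -0.002]
contact_force: [-0.3, -0.5, -0.5]
grip_width: 0.0469
gripper_force: 0.0
```

>>> drive_tool([
  {"offset": [-0.12,-0.4,0.06],"rotation": [0,0,0],"claw": 0.55},
  {"offset": [-0.25,-0.85,0.13],"rotation": [0,0,0],"claw": 0.55},
  {"offset": [-0.25,-0.85,0.13],"rotation": [0,0,0],"claw": 0.55},
  {"offset": [-0.25,-0.85,0.13],"rotation": [0,0,0],"claw": 0.55},
  {"offset": [-0.25,-0.85,0.13],"rotation": [0,0,0],"claw": 0.55},
])

```text
clock: 8.4
tcp_pos: [0.4799, -0.079, 0.2489]
orientation: [0.818, 3.033, -0.0]
contact_force: [-0.2, 0.5, -0.8]
grip_width: 0.047
gripper_force: 0.0
```

```bash
python3 - <<'E'
from h import *
o=get_obs();print(o["clock"],o["tcp_pos"],o["orientation"],o["grip_width"])
plan([((.4395,-.1875,.20),down(60.2))])
t=grab_frame("top");X=cloud(t).reshape(-1,3)
a=X[(np.hypot(X[:,0]-.583,X[:,1]-.134)<.1)&(X[:,2]>.15)&(X[:,2]<.205)];a=a[np.argsort(a[:,0])];print(len(a),a[::8].round(3).tolist())
for z0,z1 in((.184,.2),):
    b=a[(a[:,2]>z0)&(a[:,0]<.52)];print(len(b),b.mean(0).round(4),((b.min(0)+b.max(0))/2).round(4))
    b=a[(a[:,0]>.565)];print(len(b),b.min(0).round(4),b.max(0).round(4))
E
```

```text
8.4 [ 0.47993153 -0.07899275  0.24892878] [ 8.17930339e-01  3.03309877e+00 -2.23958216e-04] 0.046985783770319416
[-0.131, -0.761, 0.326] [-0.0, 0.0, -0.003]
168 [[0.499, 0.134, 0.196], [0.503, 0.127, 0.191], [0.507, 0.129, 0.194], [0.513, 0.134, 0.19], [0.518, 0.134, 0.188], [0.525, 0.131, 0.189], [0.532, 0.135, 0.181], [0.539, 0.133, 0.182], [0.547, 0.135, 0.181], [0.554, 0.13, 0.176], [0.561, 0.13, 0.176], [0.57, 0.135, 0.173], [0.575, 0.129, 0.173], [0.577, 0.132, 0.175], [0.578, 0.139, 0.159], [0.58, 0.127, 0.182], [0.581, 0.133, 0.189], [0.583, 0.142, 0.181], [0.586, 0.133, 0.19], [0.588, 0.135, 0.191], [0.591, 0.13, 0.188]]
34 [0.5084 0.1323 0.1919] [0.5088 0.1315 0.1925]
83 [0.5661 0.1242 0.1517] [0.596  0.1435 0.1926]
```

>>> drive_tool([
  {"offset": [-0.06,-0.35,0.1],"rotation": [0,0,0],"claw": 0.55},
  {"offset": [-0.13,-0.76,0.33],"rotation": [0,0,0],"claw": 0.55},
  {"offset": [-0.13,-0.76,0.33],"rotation": [0,0,0],"claw": 0.55},
  {"offset": [-0.13,-0.76,0.33],"rotation": [0,0,0],"claw": 0.55},
  {"offset": [-0.13,-0.76,0.33],"rotation": [0,0,0],"claw": 0.55},
])

```text
clock: 8.87
tcp_pos: [0.4409, -0.1841, 0.1988]
orientation: [-0.81, -3.034, 0.0]
contact_force: [0.9, 0.4, -0.2]
grip_width: 0.0472
gripper_force: 0.0
```

```bash
python3 - <<'E'
from h import *
w=grab_frame("wrist");X=cloud(w);o=get_obs();print(o["tcp_pos"]);save(w,"w5.png")
R=Ro.from_rotvec(o["orientation"]).as_matrix();L=(X-o["tcp_pos"])@R
Z=X[...,2]
rim=X[(Z>.097)&(Z<.108)&(np.hypot(X[...,0]-.46,X[...,1]+.152)<.06)]
A=np.c_[2*rim[:,:2],np.ones(len(rim))];x=np.linalg.lstsq(A,(rim[:,:2]**2).sum(1),rcond=None)[0];print("rim",len(rim),x[:2],np.sqrt(x[2]+x[:2]@x[:2]),rim[:,2].mean())
c=x[:2];d=np.hypot(X[...,0]-c[0],X[...,1]-c[1]);h=X[(d>.055)&(d<.09)&(Z>.03)&(Z<.1)];e=h.mean(0)[:2]-c;print("handle",len(h),np.degrees(np.arctan2(e[1],e[0])),h[:,2].min(),h[:,2].max())
g=L[(abs(L[...,1])<.07)&(L[...,2]<-.01)&(abs(L[...,0])<.03)]*1e3
for z in range(-90,-10,8):
    s=g[(g[:,2]>=z)&(g[:,2]<z+8)]
    if len(s):print(z,len(s),np.percentile(s[:,1],[0,25,50,75,100]).round(),np.percentile(s[:,0],[1,99]).round())
plan([((.4395,-.1875,.05),down(60.2))])
E
```

```text
[ 0.44224031 -0.18268954  0.19941291]
rim 1881 [ 0.4605224  -0.15052084] 0.04321792926100578 0.10056200474850681
handle 621 60.55403333011919 0.03000938988854136 0.09340819402583202
-90 8490 [-59. -47. -24.  45.  58.] [-11.  13.]
-82 4521 [-58. -40.  23.  39.  56.] [-11.  14.]
-74 1282 [-54. -32.  22.  31.  52.] [-5. 14.]
-66 1491 [-38. -25.  22.  23.  36.] [-10.  11.]
-58 1136 [-38. -27.  22.  25.  36.] [-11.  12.]
-50 952 [-38. -26.  22.  24.  36.] [-10.  12.]
-42 793 [-38. -26.  22.  24.  36.] [-11.  11.]
-34 254 [-35. -25.  22.  23.  29.] [-10.  11.]
[-0.0, -0.037, 0.996] [0.0, -0.0, 0.0]
```

View pics/w5.png

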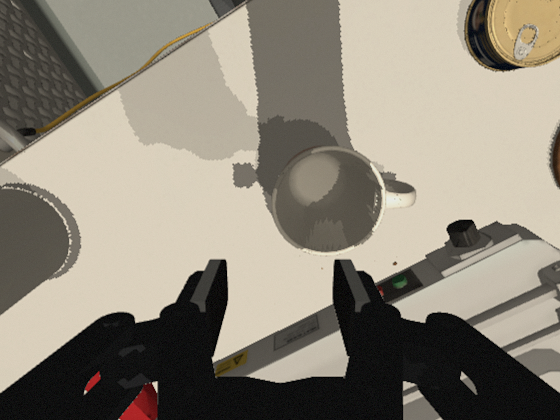

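The wrist view shows the mug's mouth at (330,200), its handle at right (398,193) and the fingers open below, aligned with the handle line. The fingertips are about 30 mm behind the TCP. I'll lower and grip the far wall.

>>> drive_tool([
  {"offset": [0,-0.03,0.25],"rotation": [0,0,0],"claw": 0.55},
  {"offset": [0,-0.03,0.5],"rotation": [0,0,0],"claw": 0.55},
  {"offset": [0,-0.03,0.7],"rotation": [0,0,0],"claw": 0.55},
  {"offset": [0,-0.03,0.85],"rotation": [0,0,0],"claw": 0.55},
  {"offset": [0,-0.03,1.0],"rotation": [0,0,0],"claw": 0.55},
  {"offset": [0,-0.03,1.0],"rotation": [0,0,0],"claw": 0.55},
  {"offset": [0,-0.03,1.0],"rotation": [0,0,0],"claw": 0.55},
])

```text
clock: 9.5
tcp_pos: [0.4402, -0.1858, 0.0493]
orientation: [-0.802, -3.036, -0.001]
contact_force: [-0.5, 0.1, -0.1]
grip_width: 0.0468
gripper_force: 0.0
```

>>> drive_tool([
  {"offset": [0,0,0],"rotation": [0,0,0],"claw": 0.3},
  {"offset": [0,0,0],"rotation": [0,0,0],"claw": 0.15},
  {"offset": [0,0,0],"rotation": [0,0,0],"claw": 0},
  {"offset": [0,0,0],"rotation": [0,0,0],"claw": 0},
  {"offset": [0,0,0],"rotation": [0,0,0],"claw": 0},
], force=40)

```text
clock: 9.92
tcp_pos: [0.4409, -0.187, 0.051]
orientation: [0.806, 3.034, 0.003]
contact_force: [-0.7, 3.7, 9.0]
grip_width: 0.0067
gripper_force: 37.3
```

>>> drive_tool([
  {"offset": [0,0,-0.1],"rotation": [0,0,0],"claw": 0},
  {"offset": [0,0,-0.2],"rotation": [0,0,0],"claw": 0},
  {"offset": [0,0,-0.35],"rotation": [0,0,0],"claw": 0},
  {"offset": [0,0,-0.5],"rotation": [0,0,0],"claw": 0},
  {"offset": [0,0,-0.65],"rotation": [0,0,0],"claw": 0},
  {"offset": [0,0,-0.8],"rotation": [0,0,0],"claw": 0},
  {"offset": [0,0,-0.95],"rotation": [0,0,0],"claw": 0},
  {"offset": [0,0,-0.95],"rotation": [0,0,0],"claw": 0},
])

```text
clock: 10.58
tcp_pos: [0.4414, -0.1888, 0.196]
orientation: [0.806, 3.029, 0.002]
contact_force: [1.1, 0.1, -3.4]
grip_width: 0.0049
gripper_force: 40.0
```

```bash
python3 - <<'E'
from h import *
o=get_obs();print(o["tcp_pos"],o["contact_force"],o["grip_width"])
D=down(90.7)
plan([((.450,-.08,.195),down(75)),((.45,.0,.195),D)])
plan([((.45,.037,.182),D)],p=np.array((.45,0,.195)),R=D)
E
```

```text
[ 0.44139488 -0.18875657  0.19598558] [ 1.09072223  0.0756259  -3.41726104] 0.0049289195654849995
[0.311, 0.658, 0.007] [0.001, 0.003, -0.129]
[0.576, 1.12, 0.006] [0.001, 0.004, -0.266]
[-0.003, 0.247, 0.087] [0.0, 0.0, 0.0]
```

>>> drive_tool([
  {"offset": [0.08,0.15,0],"rotation": [0,0,-0.03],"claw": 0},
  {"offset": [0.16,0.33,0],"rotation": [0,0,-0.065],"claw": 0},
  {"offset": [0.24,0.5,0],"rotation": [0,0,-0.1],"claw": 0},
  {"offset": [0.32,0.66,0],"rotation": [0,0,-0.14],"claw": 0},
  {"offset": [0.42,0.82,0],"rotation": [0,0,-0.19],"claw": 0},
  {"offset": [0.49,0.93,0],"rotation": [0,0,-0.24],"claw": 0},
  {"offset": [0.53,1.0,0],"rotation": [0,0,-0.266],"claw": 0},
  {"offset": [0.53,1.0,0],"rotation": [0,0,-0.266],"claw": 0},
  {"offset": [0.53,1.0,0],"rotation": [0,0,-0.266],"claw": 0},
])

```text
clock: 11.33
tcp_pos: [0.4443, -0.0185, 0.1915]
orientation: [0.017, -3.141, 0.001]
contact_force: [0.7, -1.0, -3.9]
grip_width: 0.0048
gripper_force: 40.0
```

```bash
cat > meas.py <<'E'
from h import *
w=grab_frame("wrist");o=get_obs();print(o["clock"],o["tcp_pos"],o["orientation"],o["grip_width"]);save(w,"w6.png")
R=Ro.from_rotvec(o["orientation"]).as_matrix()
for n,f in(("wrist",w),("top",grab_frame("top"))):
    X=cloud(f);L=(X-o["tcp_pos"])@R*1e3   # tool frame, mm
    m=(abs(L[...,0])<60)&(L[...,1]>30)&(L[...,1]<140)&(L[...,2]>-90)&(L[...,2]<70)
    q=L[m];print(n,len(q))
    for a in range(50,136,6):
        s=q[(q[:,1]>=a)&(q[:,1]<a+6)&(q[:,2]>-80)]
        if len(s)>3:print(a,len(s),"x",np.percentile(s[:,0],[2,50,98]).round(),"z",np.percentile(s[:,2],[2,50,98]).round())
E
python3 meas.py
```

```text
11.3833 [ 0.44446602 -0.01928984  0.19162114] [ 1.45153806e-02 -3.14115814e+00  9.21510458e-04] 0.004767080363104678
wrist 24612
50 1501 x [-40. -22.  44.] z [-42.  30.  54.]
56 2096 x [-33. -10.  42.] z [-41.  25.  51.]
62 2716 x [-30.  -5.  39.] z [-40.  12.  40.]
68 3431 x [-28.  -5.  34.] z [-39.  -3.  23.]
74 3836 x [-26.  -3.  28.] z [-39. -19.   3.]
80 2573 x [-19.   0.  21.] z [-38. -33. -19.]
86 146 x [-12.   1.  12.] z [-38. -37. -36.]
92 187 x [-6.  1.  6.] z [-27. -26. -23.]
98 305 x [-6.  1.  6.] z [-26. -25. -21.]
104 223 x [-5.  3.  6.] z [-25. -22. -13.]
110 471 x [-4.  3.  6.] z [-19.  -0.  14.]
116 14 x [5. 5. 5.] z [-4.  4. 12.]
top 666
50 70 x [-42. -12.  43.] z [-46.  31.  52.]
56 57 x [-38. -15.  41.] z [-44.  16.  47.]
62 48 x [-37. -14.  37.] z [-45.  -0.  29.]
68 41 x [-33. -11.  34.] z [-43. -23.  10.]
74 38 x [-25.   1.  27.] z [-42. -34.  36.]
80 40 x [-19.   1.  15.] z [-42. -37.  37.]
86 29 x [-8.  1.  7.] z [-31. -26.  36.]
92 17 x [-6.  1.  6.] z [-30. -26.  35.]
98 19 x [-6. -1.  4.] z [-29. -25.  30.]
104 19 x [-7.  1.  5.] z [-26. -22.  28.]
110 18 x [-6.  0.  5.] z [-23. -13.   7.]
```

View pics/w6.png

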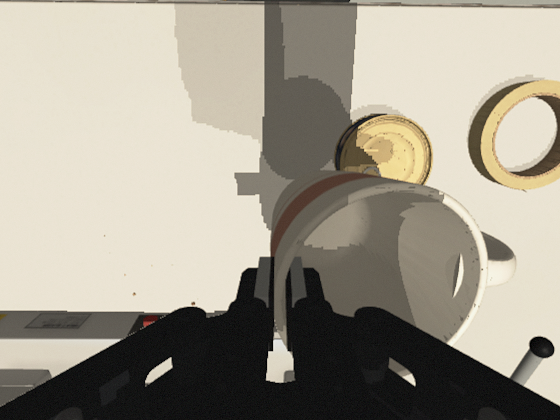

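The wrist view shows the cup held by its far wall, the handle at right (500,260) and the hook's ball at (541,347). The handle side sags by about 6°, and I put the eye at about (0, 89, 8) mm in the tool frame. Next I move it in front of the tip and check.

>>> drive_tool([
  {"offset": [-0.02,0.14,0],"rotation": [0,0,0],"claw": 0},
  {"offset": [-0.04,0.28,0],"rotation": [0,0,0],"claw": 0},
  {"offset": [-0.04,0.42,0],"rotation": [0,0,0],"claw": 0},
  {"offset": [-0.04,0.42,0],"rotation": [0,0,0],"claw": 0},
  {"offset": [-0.04,0.42,0],"rotation": [0,0,0],"claw": 0},
])

```text
clock: 11.85
tcp_pos: [0.4501, 0.0446, 0.1918]
orientation: [0.018, -3.141, 0.001]
contact_force: [-0.6, -0.4, -3.4]
grip_width: 0.0049
gripper_force: 40.1
```

```bash
python3 - <<'E'
from h import *
o=get_obs();print(o["clock"],o["tcp_pos"])
for n in("wrist","top","scene"):
    f=grab_frame(n);X=cloud(f);Z=X[...,2];Y=X[...,1];x=X[...,0]
    h=X[(x>.43)&(x<.475)&(Y>.105)&(Y<.18)&(Z>.1)];
    b=X[(x>.495)&(x<.51)&(Y>.12)&(Y<.145)&(Z>.18)&(Z<.2)]
    r=X[(x>.515)&(x<.55)&(Y>.12)&(Y<.145)&(Z>.16)&(Z<.2)]
    for k,s in(("h",h),("ball",b),("rod",r)):
        if len(s):print(n,k,len(s),np.percentile(s,[1,50,99],axis=0).round(4).tolist())
    if len(h):
        for y in np.arange(.126,.17,.004):
            s=h[(h[:,1]>=y)&(h[:,1]<y+.004)]
            if len(s):print("  ",y.round(3),len(s),s[:,2].min().round(3),s[:,2].max().round(3))
E
```

```text
11.85 [0.45007029 0.04459376 0.19175594]
wrist h 11115 [[0.4307, 0.1055, 0.1516], [0.4525, 0.1208, 0.2055], [0.4746, 0.1577, 0.2299]]
wrist rod 42 [[0.5417, 0.1301, 0.1733], [0.5459, 0.1311, 0.1765], [0.5494, 0.1324, 0.1786]]
   0.126 1293 0.218 0.231
   0.13 126 0.227 0.231
   0.134 2 0.218 0.22
   0.138 194 0.214 0.219
   0.142 211 0.212 0.219
   0.146 174 0.21 0.218
   0.15 139 0.202 0.216
   0.154 397 0.177 0.213
   0.158 84 0.176 0.205
top h 246 [[0.4313, 0.1054, 0.1555], [0.4498, 0.1254, 0.2131], [0.4734, 0.1589, 0.2329]]
top ball 19 [[0.4996, 0.1264, 0.1879], [0.5039, 0.1315, 0.1931], [0.5095, 0.1365, 0.1979]]
top rod 40 [[0.5156, 0.1285, 0.1777], [0.5313, 0.1332, 0.1849], [0.5481, 0.1359, 0.1918]]
   0.126 23 0.154 0.232
   0.13 19 0.156 0.223
   0.134 12 0.156 0.22
   0.138 14 0.155 0.221
   0.142 16 0.159 0.222
   0.146 8 0.164 0.218
   0.15 13 0.163 0.218
   0.154 12 0.184 0.214
   0.158 4 0.193 0.197
```

>>> drive_tool([
  {"offset": [-0.08,0,0],"rotation": [0,0,0],"claw": 0},
  {"offset": [-0.16,0,0],"rotation": [0,0,0],"claw": 0},
  {"offset": [-0.24,0,0],"rotation": [0,0,0],"claw": 0},
  {"offset": [-0.32,0,0],"rotation": [0,0,0],"claw": 0},
  {"offset": [-0.4,0,0],"rotation": [0,0,0],"claw": 0},
  {"offset": [-0.4,0,0],"rotation": [0,0,0],"claw": 0},
])

```text
clock: 12.5
tcp_pos: [0.5135, 0.0455, 0.192]
orientation: [-0.018, 3.139, -0.001]
contact_force: [0.4, -0.0, -3.5]
grip_width: 0.0048
gripper_force: 40.0
```

>>> drive_tool([
  {"offset": [-0.07,0,0],"rotation": [0,0,0],"claw": 0},
  {"offset": [-0.14,0,0],"rotation": [0,0,0],"claw": 0},
  {"offset": [-0.14,0,0],"rotation": [0,0,0],"claw": 0},
  {"offset": [-0.14,0,0],"rotation": [0,0,0],"claw": 0},
  {"offset": [-0.14,0,0],"rotation": [0,0,0],"claw": 0},
])

```text
clock: 12.92
tcp_pos: [0.5306, 0.0458, 0.1917]
orientation: [0.019, -3.141, 0.0]
contact_force: [-0.1, -0.3, -2.6]
grip_width: 0.0049
gripper_force: 40.0
```

```bash
python3 - <<'E'
from h import *
f=grab_frame("top");w=grab_frame("wrist")
o=np.zeros((420,780,3),np.uint8);o[:,:390]=cv2.resize(f["frame"][145:235,262:346],(390,420));o[:315,390:]=cv2.resize(w["frame"][100:420,160:560],(390,315))
cv2.imwrite("pics/t7.png",o[...,::-1]);print(get_obs()["tcp_pos"],get_obs()["contact_force"])
E
```

```text
[0.53041617 0.04590255 0.19182598] [ 0.23856486 -0.42529564 -3.92473059]
```

View pics/t7.png

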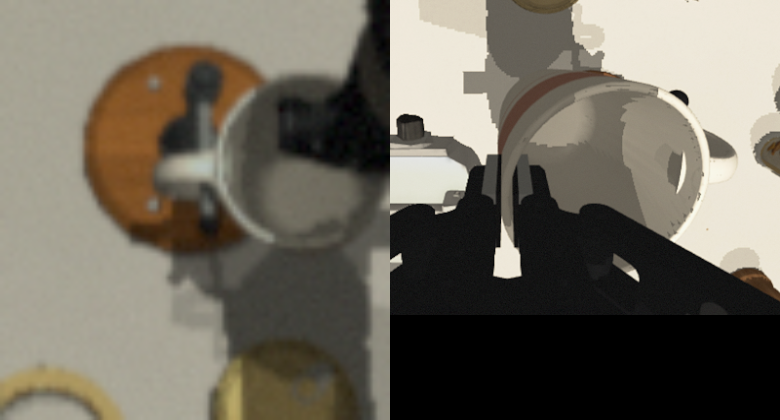

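Both views show the rod passing through the handle opening: root ball above, rod under the handle, black tip ball below it. I've used up the picture budget (in fact exceeded it), so from here I work with numbers only. I lower the mug, then tilt it about the rod in small steps.

>>> drive_tool([
  {"offset": [0,0,0.03],"rotation": [0,0,0],"claw": 0},
  {"offset": [0,0,0.06],"rotation": [0,0,0],"claw": 0},
  {"offset": [0,0,0.085],"rotation": [0,0,0],"claw": 0},
  {"offset": [0,0,0.085],"rotation": [0,0,0],"claw": 0},
])

```text
clock: 13.35
tcp_pos: [0.53, 0.0459, 0.178]
orientation: [0.019, -3.14, 0.001]
contact_force: [0.0, -0.6, -3.8]
grip_width: 0.0048
gripper_force: 40.1
```

>>> drive_tool([
  {"offset": [0,0.004,0.051],"rotation": [-0.0436,0,0],"claw": 0},
  {"offset": [0,0.012,0.101],"rotation": [-0.0873,0,0],"claw": 0},
  {"offset": [0,0.025,0.15],"rotation": [-0.131,0,0],"claw": 0},
  {"offset": [0,0.025,0.15],"rotation": [-0.131,0,0],"claw": 0},
  {"offset": [0,0.025,0.15],"rotation": [-0.131,0,0],"claw": 0},
])

```text
clock: 13.77
tcp_pos: [0.5305, 0.0477, 0.156]
orientation: [0.013, -3.112, -0.406]
contact_force: [-0.4, 0.3, -2.7]
grip_width: 0.005
gripper_force: 40.4
```

>>> drive_tool([
  {"offset": [0,0.004,0.051],"rotation": [-0.0436,0,0],"claw": 0},
  {"offset": [0,0.012,0.101],"rotation": [-0.0873,0,0],"claw": 0},
  {"offset": [0,0.025,0.15],"rotation": [-0.131,0,0],"claw": 0},
  {"offset": [0,0.042,0.198],"rotation": [-0.1745,0,0],"claw": 0},
  {"offset": [0,0.042,0.198],"rotation": [-0.1745,0,0],"claw": 0},
  {"offset": [0,0.042,0.198],"rotation": [-0.1745,0,0],"claw": 0},
])

```text
clock: 14.27
tcp_pos: [0.5305, 0.0635, 0.1289]
orientation: [0.018, -2.992, -0.938]
contact_force: [-0.1, 0.4, -3.4]
grip_width: 0.0047
gripper_force: 40.8
```

```bash
python3 - <<'E'
from h import *
o=get_obs();R=Ro.from_rotvec(o["orientation"]).as_matrix();print(o["joints"].round(2),R[:,2].round(3));print("eye",(o["tcp_pos"]+R@[0.0005,.089,.008]).round(4),"rod pt in tool",(R.T@(np.array([.53,.1335,.182])-o["tcp_pos"])).round(4))
plan([(o["tcp_pos"]-[0,0,.01],R)])
E
```

```text
[ 0.02  0.45  0.15  1.98 -0.81  1.02  2.29] [-0.009  0.571 -0.821]
eye [0.5291 0.1411 0.1732] rod pt in tool [-0.0003  0.0878 -0.0036]
[-0.0, -0.038, 0.055] [0.0, 0.0, 0.0]
```

>>> drive_tool([
  {"offset": [0,0.004,0.051],"rotation": [-0.0436,0,0],"claw": 0},
  {"offset": [0,0.012,0.101],"rotation": [-0.0873,0,0],"claw": 0},
  {"offset": [0,0.012,0.101],"rotation": [-0.0873,0,0],"claw": 0},
  {"offset": [0,0.012,0.101],"rotation": [-0.0873,0,0],"claw": 0},
])

```text
clock: 14.6
tcp_pos: [0.5305, 0.0742, 0.118]
orientation: [0.019, -2.898, -1.194]
contact_force: [0.6, 0.3, -2.5]
grip_width: 0.0051
gripper_force: 41.0
```

```bash
python3 - <<'E'
from h import *
o=get_obs();R=Ro.from_rotvec(o["orientation"]).as_matrix();print(o["joints"].round(2),R[:,2].round(3));print("eye",(o["tcp_pos"]+R@[0.0005,.089,.008]).round(4),"rod pt in tool",(R.T@(np.array([.53,.1335,.182])-o["tcp_pos"])).round(4))
plan([(o["tcp_pos"]-[0,0,.003],R),(o["tcp_pos"]-[0,0,.006],R),(o["tcp_pos"]-[0,0,.009],R)])
E
```

```text
[ 0.13  0.54  0.09  1.97 -0.94  1.1   2.46] [-0.011  0.704 -0.71 ]
eye [0.5291 0.143  0.1751] rod pt in tool [-0.0002  0.0872 -0.0036]
[-0.0, -0.014, 0.014] [0.0, 0.0, 0.0]
[-0.0, -0.028, 0.028] [0.0, 0.0, 0.0]
[-0.0, -0.042, 0.043] [0.0, 0.0, 0.0]
```

>>> drive_tool([
  {"offset": [0,-0.014,0.014],"rotation": [0,0,0],"claw": 0},
  {"offset": [0,-0.028,0.028],"rotation": [0,0,0],"claw": 0},
  {"offset": [0,-0.028,0.028],"rotation": [0,0,0],"claw": 0},
])

```text
clock: 14.85
tcp_pos: [0.5307, 0.0747, 0.1128]
orientation: [0.022, -2.899, -1.198]
contact_force: [0.8, 0.2, -3.3]
grip_width: 0.0049
gripper_force: 41.1
```

>>> drive_tool([
  {"offset": [0,-0.01,0.01],"rotation": [0,0,0],"claw": 0},
  {"offset": [0,-0.01,0.01],"rotation": [0,0,0],"claw": 0},
])

```text
clock: 15.02
tcp_pos: [0.5306, 0.074, 0.1103]
orientation: [0.019, -2.898, -1.2]
contact_force: [-0.1, -0.0, -2.6]
grip_width: 0.0051
gripper_force: 41.1
```

>>> drive_tool([
  {"offset": [0,-0.01,0.01],"rotation": [0,0,0],"claw": 0},
  {"offset": [0,-0.01,0.01],"rotation": [0,0,0],"claw": 0},
])

```text
clock: 15.18
tcp_pos: [0.5305, 0.0736, 0.1078]
orientation: [0.018, -2.898, -1.2]
contact_force: [0.5, -1.2, -2.9]
grip_width: 0.0045
gripper_force: 41.1
```

>>> drive_tool([
  {"offset": [0,-0.01,0.01],"rotation": [0,0,0],"claw": 0},
  {"offset": [0,-0.01,0.01],"rotation": [0,0,0],"claw": 0},
])

```text
clock: 15.35
tcp_pos: [0.5304, 0.0735, 0.1055]
orientation: [0.017, -2.898, -1.2]
contact_force: [-0.2, -0.1, -3.2]
grip_width: 0.0049
gripper_force: 41.1
```

>>> drive_tool([
  {"offset": [0,-0.01,0.01],"rotation": [0,0,0],"claw": 0},
  {"offset": [0,-0.01,0.01],"rotation": [0,0,0],"claw": 0},
])

```text
clock: 15.52
tcp_pos: [0.5305, 0.0738, 0.1036]
orientation: [0.017, -2.897, -1.201]
contact_force: [-0.3, 0.2, -2.9]
grip_width: 0.0047
gripper_force: 40.6
```

>>> drive_tool([
  {"offset": [0,-0.014,0.014],"rotation": [0,0,0],"claw": 0},
  {"offset": [0,-0.014,0.014],"rotation": [0,0,0],"claw": 0},
])

```text
clock: 15.68
tcp_pos: [0.5304, 0.0747, 0.1011]
orientation: [0.019, -2.896, -1.204]
contact_force: [0.2, 2.9, -0.1]
grip_width: 0.0047
gripper_force: 40.8
```

```bash
python3 - <<'E'
from h import *
o=get_obs();print(o["tcp_pos"],o["contact_force"],o["moment"]);R=Ro.from_rotvec(o["orientation"]).as_matrix()
print("eye",o["tcp_pos"]+R@[0,.089,.008])
for n in("wrist","top"):
    X=cloud(grab_frame(n));x,Y,Z=X[...,0],X[...,1],X[...,2]
    q=X[(abs(x-.53)<.012)&(Y>.06)&(Y<.2)&(Z>.12)&(Z<.26)]
    for y in np.arange(.08,.18,.006):
        s=q[(q[:,1]>=y)&(q[:,1]<y+.006)]
        if len(s):print(n,y.round(3),len(s),np.percentile(s[:,2],[1,50,99]).round(3))
E
```

```text
[0.53044913 0.07465113 0.10112138] [ 0.21662051  2.92037359 -0.05051514] [-0.42162282  0.07251882  0.01446932]
eye [0.52957586 0.14310238 0.15855538]
wrist 0.098 1 [0.186 0.186 0.186]
wrist 0.104 1320 [0.177 0.184 0.189]
wrist 0.11 813 [0.168 0.174 0.181]
wrist 0.116 880 [0.158 0.166 0.189]
wrist 0.122 1006 [0.149 0.158 0.192]
wrist 0.128 959 [0.139 0.149 0.194]
wrist 0.134 681 [0.127 0.136 0.194]
wrist 0.14 448 [0.12  0.125 0.191]
wrist 0.146 92 [0.182 0.185 0.189]
wrist 0.152 6 [0.182 0.185 0.186]
wrist 0.158 18 [0.171 0.173 0.174]
wrist 0.164 7 [0.17  0.171 0.173]
top 0.098 6 [0.187 0.189 0.192]
top 0.104 21 [0.183 0.188 0.194]
top 0.11 28 [0.175 0.183 0.189]
top 0.116 22 [0.163 0.185 0.193]
top 0.122 25 [0.156 0.17  0.196]
top 0.128 24 [0.182 0.194 0.2  ]
top 0.134 29 [0.134 0.148 0.198]
top 0.14 37 [0.121 0.135 0.195]
top 0.146 22 [0.125 0.161 0.195]
top 0.152 22 [0.134 0.183 0.19 ]
top 0.158 17 [0.14  0.178 0.186]
top 0.164 18 [0.15  0.168 0.176]
```

The rod now carries the mug: the vertical load on the tool has dropped to zero. I'll release and withdraw along the tool's axis.

>>> drive_tool([
  {"offset": [0,0,0],"rotation": [0,0,0],"claw": 0.15},
  {"offset": [0,0,0],"rotation": [0,0,0],"claw": 0.3},
  {"offset": [0,0,0],"rotation": [0,0,0],"claw": 0.4},
  {"offset": [0,0,0],"rotation": [0,0,0],"claw": 0.4},
  {"offset": [0,0,0],"rotation": [0,0,0],"claw": 0.4},
  {"offset": [0,0,0],"rotation": [0,0,0],"claw": 0.4},
])

```text
clock: 16.28
tcp_pos: [0.5306, 0.0735, 0.1008]
orientation: [0.017, -2.898, -1.201]
contact_force: [-1.0, -0.1, 0.1]
grip_width: 0.0342
gripper_force: 0.0
```

>>> drive_tool([
  {"offset": [0,0,-0.1],"rotation": [0,0,0],"claw": 0.4},
  {"offset": [0,0,-0.2],"rotation": [0,0,0],"claw": 0.4},
  {"offset": [0,0,-0.35],"rotation": [0,0,0],"claw": 0.4},
  {"offset": [0,0,-0.5],"rotation": [0,0,0],"claw": 0.4},
  {"offset": [0,0,-0.7],"rotation": [0,0,0],"claw": 0.4},
  {"offset": [0,0,-0.9],"rotation": [0,0,0],"claw": 0.4},
  {"offset": [0,0,-0.9],"rotation": [0,0,0],"claw": 0.4},
  {"offset": [0,0,-0.9],"rotation": [0,0,0],"claw": 0.4},
  {"offset": [0,0,-0.9],"rotation": [0,0,0],"claw": 0.4},
  {"offset": [0,0,-0.9],"rotation": [0,0,0],"claw": 0.4},
  {"offset": [0,0,-0.9],"rotation": [0,0,0],"claw": 0.4},
  {"offset": [0,0,-0.9],"rotation": [0,0,0],"claw": 0.4},
])

```text
clock: 17.28
tcp_pos: [0.5313, -0.0208, 0.1956]
orientation: [0.019, -2.896, -1.201]
contact_force: [-0.9, -0.0, 0.3]
grip_width: 0.0339
gripper_force: 0.0
```

```bash
cat > fin.py <<'E'
from h import *
import time
o=get_obs();print(o["clock"],o["tcp_pos"],o["contact_force"])
T0=np.load("/tmp/top0.npz")["frame"].astype(int)
S=[]
for n in("top","wrist","top","wrist"):
    f=grab_frame(n);X=cloud(f);x,Y,Z=X[...,0],X[...,1],X[...,2]
    q=X[(x>.45)&(x<.6)&(Y>.03)&(Y<.19)&(Z>.04)&(Z<.23)];print(n,len(q),q.mean(0).round(4),q.min(0).round(3),q.max(0).round(3))
    k=X[(abs(x-.53)<.012)&(Y>.02)&(Y<.2)&(Z>.03)&(Z<.26)]
    if n=="top" and not S:
        for y in np.arange(.04,.18,.01):
            s=k[(k[:,1]>=y)&(k[:,1]<y+.01)]
            if len(s):print("  ",y.round(3),len(s),np.percentile(s[:,2],[1,50,99]).round(3))
        S=1
        b=X[(x>.49)&(x<.515)&(Y>.09)&(Y<.17)&(Z>.183)&(Z<.203)];print("ball",len(b),np.median(b,0) if len(b) else "")
E
python3 fin.py
```

```text
17.2833 [ 0.5312661  -0.02075712  0.19562458] [-0.88594397 -0.02648726  0.32934318]
top 1505 [0.523  0.1255 0.141 ] [0.451 0.051 0.04 ] [0.596 0.19  0.2  ]
   0.06 27 [0.1   0.104 0.112]
   0.07 35 [0.095 0.102 0.108]
   0.08 33 [0.091 0.098 0.104]
   0.09 39 [0.085 0.093 0.1  ]
   0.1 20 [0.172 0.175 0.179]
   0.11 32 [0.168 0.175 0.181]
   0.12 37 [0.166 0.186 0.195]
   0.13 49 [0.156 0.189 0.198]
   0.14 52 [0.148 0.155 0.199]
   0.15 53 [0.139 0.148 0.196]
   0.16 54 [0.133 0.141 0.191]
   0.17 56 [0.123 0.145 0.185]
ball 23 [0.50440563 0.13378436 0.19397086]
wrist 12451 [0.5346 0.1258 0.1242] [0.474 0.06  0.04 ] [0.595 0.179 0.195]
top 1503 [0.5264 0.1185 0.1397] [0.451 0.048 0.04 ] [0.597 0.182 0.199]
wrist 12327 [0.5354 0.1221 0.1269] [0.476 0.054 0.04 ] [0.596 0.178 0.195]
```

It is hanging but still swinging. I'll back off further and let it settle.

>>> drive_tool([
  {"offset": [0,0,-0.2],"rotation": [0,0,0],"claw": 0.4},
  {"offset": [0,0,-0.3],"rotation": [0,0,0],"claw": 0.4},
  {"offset": [0,0,-0.3],"rotation": [0,0,0],"claw": 0.4},
  {"offset": [0,0,-0.3],"rotation": [0,0,0],"claw": 0.4},
  {"offset": [0,0,-0.3],"rotation": [0,0,0],"claw": 0.4},
  {"offset": [0,0,-0.3],"rotation": [0,0,0],"claw": 0.4},
  {"offset": [0,0,-0.3],"rotation": [0,0,0],"claw": 0.4},
  {"offset": [0,0,-0.3],"rotation": [0,0,0],"claw": 0.4},
  {"offset": [0,0,-0.3],"rotation": [0,0,0],"claw": 0.4},
  {"offset": [0,0,-0.3],"rotation": [0,0,0],"claw": 0.4},
  {"offset": [0,0,-0.3],"rotation": [0,0,0],"claw": 0.4},
  {"offset": [0,0,-0.3],"rotation": [0,0,0],"claw": 0.4},
  {"offset": [0,0,-0.3],"rotation": [0,0,0],"claw": 0.4},
  {"offset": [0,0,-0.3],"rotation": [0,0,0],"claw": 0.4},
  {"offset": [0,0,-0.3],"rotation": [0,0,0],"claw": 0.4},
  {"offset": [0,0,-0.3],"rotation": [0,0,0],"claw": 0.4},
  {"offset": [0,0,-0.3],"rotation": [0,0,0],"claw": 0.4},
  {"offset": [0,0,-0.3],"rotation": [0,0,0],"claw": 0.4},
  {"offset": [0,0,-0.3],"rotation": [0,0,0],"claw": 0.4},
  {"offset": [0,0,-0.3],"rotation": [0,0,0],"claw": 0.4},
])

```text
clock: 19.15
tcp_pos: [0.5321, -0.0537, 0.2281]
orientation: [0.018, -2.898, -1.201]
contact_force: [-0.6, 0.2, 0.2]
grip_width: 0.0342
gripper_force: 0.0
```

>>> drive_tool([
  {"offset": [0,0,0],"rotation": [0,0,0],"claw": 0.4},
  {"offset": [0,0,0],"rotation": [0,0,0],"claw": 0.4},
  {"offset": [0,0,0],"rotation": [0,0,0],"claw": 0.4},
  {"offset": [0,0,0],"rotation": [0,0,0],"claw": 0.4},
  {"offset": [0,0,0],"rotation": [0,0,0],"claw": 0.4},
  {"offset": [0,0,0],"rotation": [0,0,0],"claw": 0.4},
  {"offset": [0,0,0],"rotation": [0,0,0],"claw": 0.4},
  {"offset": [0,0,0],"rotation": [0,0,0],"claw": 0.4},
  {"offset": [0,0,0],"rotation": [0,0,0],"claw": 0.4},
  {"offset": [0,0,0],"rotation": [0,0,0],"claw": 0.4},
  {"offset": [0,0,0],"rotation": [0,0,0],"claw": 0.4},
  {"offset": [0,0,0],"rotation": [0,0,0],"claw": 0.4},
  {"offset": [0,0,0],"rotation": [0,0,0],"claw": 0.4},
  {"offset": [0,0,0],"rotation": [0,0,0],"claw": 0.4},
  {"offset": [0,0,0],"rotation": [0,0,0],"claw": 0.4},
  {"offset": [0,0,0],"rotation": [0,0,0],"claw": 0.4},
  {"offset": [0,0,0],"rotation": [0,0,0],"claw": 0.4},
  {"offset": [0,0,0],"rotation": [0,0,0],"claw": 0.4},
  {"offset": [0,0,0],"rotation": [0,0,0],"claw": 0.4},
  {"offset": [0,0,0],"rotation": [0,0,0],"claw": 0.4},
])

```text
clock: 20.82
tcp_pos: [0.5321, -0.0537, 0.2281]
orientation: [0.018, -2.898, -1.201]
contact_force: [0.1, 0.6, -0.8]
grip_width: 0.0341
gripper_force: 0.0
```

```bash
python3 - <<'E'
from h import *
print(get_obs()["clock"],get_obs()["contact_force"])
for i in range(12):
    X=cloud(grab_frame("wrist"));x,Y,Z=X[...,0],X[...,1],X[...,2]
    q=X[(x>.47)&(x<.6)&(Y>.03)&(Y<.19)&(Z>.04)&(Z<.23)];print(len(q),q.mean(0).round(4),q.min(0).round(3))
E
python3 fin.py
```

```text
20.8167 [ 0.13585862  0.61923151 -0.81929388]
9217 [0.538  0.1256 0.1226] [0.479 0.06  0.04 ]
9220 [0.5381 0.1256 0.1226] [0.479 0.059 0.04 ]
9217 [0.5381 0.1255 0.1226] [0.479 0.06  0.04 ]
9209 [0.5381 0.1256 0.1226] [0.479 0.06  0.041]
9213 [0.5382 0.1256 0.1227] [0.479 0.06  0.04 ]
9205 [0.5382 0.1256 0.1226] [0.479 0.059 0.04 ]
9190 [0.5383 0.1256 0.1225] [0.479 0.059 0.04 ]
9189 [0.5383 0.1256 0.1227] [0.479 0.059 0.04 ]
9170 [0.5383 0.1256 0.1226] [0.479 0.059 0.04 ]
9172 [0.5384 0.1256 0.1225] [0.479 0.06  0.04 ]
9162 [0.5384 0.1257 0.1226] [0.479 0.059 0.04 ]
9158 [0.5385 0.1256 0.1225] [0.479 0.059 0.04 ]
21.4167 [ 0.53214416 -0.053653    0.22806153] [ 0.1341246  -0.03718023 -0.24845827]
top 1482 [0.5294 0.121  0.1392] [0.451 0.051 0.04 ] [0.596 0.184 0.199]
   0.05 8 [0.1   0.105 0.106]
   0.06 38 [0.096 0.103 0.111]
   0.07 35 [0.092 0.097 0.105]
   0.08 32 [0.088 0.093 0.101]
   0.09 30 [0.084 0.089 0.094]
   0.1 15 [0.173 0.177 0.181]
   0.11 40 [0.168 0.174 0.182]
   0.12 43 [0.16  0.179 0.193]
   0.13 50 [0.152 0.185 0.197]
   0.14 49 [0.143 0.15  0.196]
   0.15 44 [0.134 0.142 0.193]
   0.16 47 [0.124 0.135 0.187]
   0.17 48 [0.114 0.125 0.179]
ball 24 [0.50571306 0.13373962 0.19429865]
wrist 9135 [0.5386 0.1256 0.1226] [0.48  0.059 0.04 ] [0.595 0.18  0.195]
top 1487 [0.5293 0.1206 0.1388] [0.45  0.048 0.04 ] [0.595 0.184 0.198]
wrist 9127 [0.5386 0.1256 0.1225] [0.452 0.051 0.04 ] [0.595 0.18  0.195]
```

```bash
python3 -c "
from bench import hand_in;print(hand_in())"
```

```text
the job is handed in; nothing more can be done
None
```

I handed the job in with the mug hanging at rest by its handle on the swung-out hook arm and the gripper clear; no verdict came back, the arm swept only about 1.25 rad by my camera estimate before a hard stop (needs 1.35–1.4), so I assumed that was its end stop, I didn't measure the other things again at the end, and I viewed 12 pictures, over the limit of 10.

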